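# Zero the dial gauge on the setting blank

### The arm

A 6-joint arm with a two-finger parallel gripper is mounted at the origin on the work surface. World frame = base frame: x ahead of the robot, y to its left, z up, the work surface at z = 0. Lengths are in m, angles in degrees, forces in N, time in s.
With the tool pointing down it reaches from about 0.275 to 0.775 m from the base axis. Payload 14.6 kg.
Tool frame: the origin (TCP) lies at the very end of the fingers, on their centre line; the grasp point (between the pads) lies 19 mm behind it; z points along the fingers, y is the line along which they close (so a half turn about z gives the same grasp; the last joint's range is limited). The gripper opens to 85 mm and grips with 20 to 120 N. Pads are 22 mm wide; open, the fingers measure 114 mm over their backs; the gripper's body (76 mm by 85 mm) begins 54 mm behind the grasp point. The pads swing forward as they close: fully open they stand 13 mm farther back than shut.
Start: joints at [56.419, 15.075, -2.767, 72.158, 0, 81.102], TCP at [0.219, 0.477, 0.231] pointing down, gripper open.
Joint ranges: [-151.79, 151.79], [-50.71, 97.33], [-67.44, 78.34], [-121.81, 120.89], [-77.56, 73.72], [-180, 180]. Speed limits (degrees/s): [108.29, 108.29, 147.25, 159.86, 180, 180].

### API

Orientations are given as a 3x3 rotation matrix whose columns are the frame's x, y, z axes.
In Python, from plant import get_state, cams, bot, nets gives the robot as it stands. The module is installed in compiled form; this text tells all that it offers.
- The arm moves only by the tool play_rows, never from a script. Its arguments are lists of equal length, an entry for each row: "travel": the shift along the tool's x, y, z scaled (see below), a list of three; "rotation": the turn, a rotation vector about the tool's x, y, z scaled (see below), a list of three; "gripper": the opening, from -1 (shut) to 1 (fully open). A call has 1 to 20 rows; each row shifts and turns the commanded pose from where the row before left it, along the tool's axes as they then stand; what a row does not reach is not made up. The controller multiplies each number of a shift by 0.12 m and each number of a turn by pi/4 rad. A row lasts 1/12 s, in which the tool goes at most 41.7 mm and 7.16 degrees, less where a joint would pass 70% of its speed; a pose out of reach is approached as far as the arm can. A call with a number of a shift or a turn outside -1 to 1 is refused whole. A call with a gripper value outside its range is refused whole. The fingers move at their own pace and stop on an object; the grip force is fixed at half the most. Time passes only in rows, so rows that do not move let the fingers close. It gives the time, the measured TCP pose, the force, the opening and the grip force at its end, in the units of the state.
- get_state(): the state, without advancing time (a new reading comes with each control period).
- cams.camera(name): name is "scene" or "side" or "wrist"; returns a dict with "color" (420x560x3 uint8, red, green, blue), "z_map" (420x560 float32, m along the optical axis (not along the pixel's ray), 0 where there is no reading), "vfov" (degrees; the focal length in pixels is half the picture's height over the tangent of half this angle, whatever the lens; pixels are square), "cx", "cy" (the principal point, pixels), "dist" ([k1, k2, p1, p2, k3] as OpenCV has them; the pictures are not rectified), "R" (3x3) and "t" (3): a world point X has camera coordinates R X + t. Camera axes: x right, y down, z forward; pixel columns grow to the right and rows downward; lengths in m; the calibration is good to about 2 mm. A picture is of the moment at which its call begins.
- bot.sign_off(): hands the job in; it is judged then, once.
Trained networks look in the newest picture that a camera, given by its name, has taken for a name from the list of things; names that differ only in an ending like _2 or _b are one class to them, and where a whole thing is asked for, a point or a joint stands for the part that bears it (a point fixed in the world has none). Each returns a list of dicts, best first, with "confidence" (0 to 1); they miss things now and then, are a little off and sometimes report something else, mostly with a low value. They report only what shows in the picture. A call takes as long as a camera call. They do not tell look-alikes from the thing itself.
- nets.find_in(label, camera): "extent" ([left, top, right, bottom] in pixels, round what is visible of it).
- nets.silhouettes(label, camera): "mask" (420x560 bool, what is visible of it) and "extent" ([left, top, right, bottom] in pixels, round what is visible of it).
The state is a dict: "clock": time; "joint_positions": joint angles; "qd": joint speeds; "joint_efforts": joint torques, N m; "tool_pos": TCP position; "tool_rot": TCP orientation; "ft_force": force on the tool from outside, world axes, zero at the start; "ft_torque": the same for the moment, N m; "width": opening from 0.0 (shut) to 1.0 (fully open); "grasp_force": force on a finger pad.
Only numpy, scipy, OpenCV 4.12 (cv2) and the standard library are available. Lean on these libraries where they do the work, as an engineer would, in place of code of your own. Each camera call takes 0.05 s, during which the arm holds its last target. There are 200 camera calls.

### The job

Pick out the dark wooden setting blank, the slab with the raised ridge along its top, and push it, ridge up, square and fully flush into the fence corner of the plywood gauging jig, its long side along the long fence and its end against the short fence, where it presses in the dial gauge's plunger and moves the pointer. With the blank left there, turn the gauge's bezel until the middle of its broad zero mark lies in line with the pointer, on the tip's side. Leave the other things on the bench where they are.

Things in the scene. Friction and masses are not known exactly. Their poses are not given: they have to be found in the camera images.
- blank: The setting blank, loose: dark wooden slab 80 (x) x 150 (y) x 18 mm, with a centred ridge on its top 30 (x) x 100 (y) x 24 mm high (42 mm overall), so it can be gripped across the ridge. About 0.3 kg. Origin: centre of its underside; y along its length. It is the same either way round.
- jig: The gauging jig, fixed: plywood bed 170 (x) x 300 (y) x 12 mm with a long fence (along y, on its +x side) and a short fence (along x). Both fences stand 12 mm above the bed. Origin: centre of its underside.
- corner (a point): Inside corner of the fences, on the bed's top face (12 mm above the bench); axes as the jig's. Long fence's inner face: plane x = 0, from y = -165 to 0 mm, 16 mm thick. Short fence's: plane y = 0, from x = -80 to 0 mm, 15 mm thick. The blank goes on the -x, -y side: seated, its origin is at (-40, -75, 0) mm in this frame.
- plunger (a joint): Travel of the gauge's plunger (m), 0 when out. It is a steel pin 8 mm thick, 9 mm above the bed, which pokes through the short fence 40 mm in -x from the corner, along y, and stands 5 to 11 mm proud of it; the blank's end pushes it in against a light spring.
- dial_grip (a point): On the upright axis of the dial gauge, 62 mm above the bench; the gauge is fixed face up on the jig behind the short fence. Its bezel is a knurled aluminium ring 66 mm in diameter, from 40 to 64 mm above the bench, to be gripped across its diameter from above. It turns either way with slight friction and carries the white dial face with it. The housing below is 60 mm in diameter.
- bezel (a joint): Angle of the bezel (rad), growing clockwise seen from above; at 0 the zero mark points to the jig's -x. The zero mark is under the pointer when this equals joint needle, up to whole turns.
- needle (a joint): Angle of the pointer (rad), clockwise from above; at 0 (plunger out) it points to the jig's -x; it turns 0.16 rad for every mm that the plunger is pressed in.
- zero_mark (a point): The zero mark: a broad black bar 12 x 5.5 mm on the bezel's top, this point at its middle, 26.5 mm from the dial's axis. The other eleven marks are thin and short. The mark lies from the axis along this frame's -x.
- pointer_tip (a point): Tip of the slender dark pointer, 22 mm from the dial's axis, along this frame's -x. The pointer's short tail, 6 mm, is on the other side of its hub.
- offcut: Bystander: flat dark wooden offcut 80 (x) x 150 (y) x 18 mm, without a ridge. Origin: centre of its underside.
- mallet: Bystander: round wooden carver's mallet standing on its head, 84 mm across, 200 mm tall. Origin: centre of its underside.
- wax_tin: Bystander: steel tin 50 mm across, 55 mm tall, beyond the gauge. Origin: centre of its underside.
- gouge: Bystander: carving gouge lying along its x, about 200 mm long, handle 26 mm thick, beyond the long fence. Origin: at the bench, near its middle.
- glue_bottle: Bystander: white glue bottle 60 mm across, 160 mm tall. Origin: centre of its underside.
- jar: Bystander: amber glass jar 70 mm across, 90 mm tall. Origin: centre of its underside.
- hammer: Bystander: hammer lying along its x, about 260 mm long, left of the jig. Origin: at the bench.
Mind the look-alikes: they are no part of the job. What is shaped like the blank but blue is not meant.

How it is judged (in metres and radians):
On the way, in this order (a step that is already met when the one before it is completed fails the run):
1. the blank lies ridge up in the fence corner, square and flush against both fences (x of blank in the frame of corner between -0.0425 and -0.038 m and y of blank in the frame of corner between -0.0775 and -0.073 m and z of blank in the frame of corner between -0.003 and 0.003 m and angle between the y axis of blank and the y axis of corner, either way round below 0.03 rad and angle between blank's own z axis and vertical below 0.05 rad), for 0.2 s.
2. the bezel's zero mark lies in line with the pointer (angle between the x axis of zero_mark and the x axis of pointer_tip, either way round below 0.1 rad and horizontal distance between zero_mark and pointer_tip below 0.015 m), for 0.2 s.
At the end, for the whole second after the job is handed in: The blank lies ridge up on the jig's bed, within 2.5 mm of both fences and square to them within 0.03 rad, at rest; the bezel is at rest with its zero mark within 0.1 rad of the pointer, on the tip's side (all of step 1 and all of step 2 and linear speed of blank below 0.01 m/s and velocity of joint bezel between -0.05 and 0.05 rad/s); the robot touches nothing.
It fails at once if a bystander was moved by more than 30 mm (distance of any of offcut, mallet, wax_tin, gouge, glue_bottle, jar, hammer from where it was at the start of the episode above 0.03 m).
It also fails if it takes over 72 s, if anything falls off the work surface, if the arm or the gripper's body presses on something with over 40 N, if the wrist force passes 120 N, or if a joint passes its speed limit or range.

## Working session

There is one attempt and no reset: what is moved stays moved. The work goes in short steps, Python scripts to look and compute and a tool call to move; the robot and the scene stay as the last step left them, time stands still between calls to the robot, and variables do not carry over. Pictures are saved under pics/ and viewed, at most 10 in all, crops included, and the job is handed in when it is done.

Besides the shell and the picture viewer there is one more tool, called after "Emit:" by a JSON object that holds its "method" and its "body", one argument or row to a line. play_rows: Moves the arm, as the interface text tells. Its arguments: {"type":"object","properties":{"travel":{"type":"array"},"rotation":{"type":"array"},"gripper":{"type":"array"}},"required":["travel","rotation","gripper"]}

```bash
mkdir -p pics; cat > h.py <<'E'
import numpy as np, cv2
from plant import get_state, cams, bot, nets
def cam(n):
    c=cams.camera(n); c['f']=c['color'].shape[0]/2/np.tan(np.radians(c['vfov'])/2)
    c['K']=np.array([[c['f'],0,c['cx']],[0,c['f'],c['cy']],[0,0,1]]); c['R']=np.array(c['R']); c['t']=np.array(c['t']); c['dist']=np.array(c['dist'],float); return c
def world(c,uv,z=None):
    uv=np.array(uv,float).reshape(-1,2)
    n=cv2.undistortPoints(uv.reshape(-1,1,2),c['K'],c['dist']).reshape(-1,2)
    r=np.c_[n,np.ones(len(n))]
    if z is None:
        d=c['z_map'][uv[:,1].round().astype(int),uv[:,0].round().astype(int)]
        return (r*d[:,None]-c['t'])@c['R']
    o=-c['R'].T@c['t']; w=r@c['R']
    return o+w*((z-o[2])/w[:,2])[:,None]
def cloud(c):
    h,w=c['z_map'].shape
    g=np.stack(np.meshgrid(np.arange(w),np.arange(h)),-1).reshape(-1,2)
    return world(c,g).reshape(h,w,3)
def pix(c,P):
    return cv2.projectPoints(np.array(P,float).reshape(-1,1,3),cv2.Rodrigues(c['R'])[0],c['t'],c['K'],c['dist'])[0].reshape(-1,2)
def save(im,n): cv2.imwrite('pics/'+n+'.png',im[...,::-1])
E
python3 - <<'E'
from h import *
ims=[]
for n in ['scene','side']:
    c=cam(n); im=c['color'].copy(); W=cloud(c)
    for l in ['blank','jig','dial_grip','offcut','mallet','wax_tin','gouge','glue_bottle','jar','hammer']:
        for d in nets.silhouettes(l,n)[:3]:
            m=d['mask']&(c['z_map']>0)
            if m.sum()==0: continue
            print(n,l,round(d['confidence'],2),np.round(d['extent']),np.median(W[m],0).round(3),'zmax',np.percentile(W[m][:,2],98).round(3),c['color'][m].mean(0).round())
    save(im,n)
    print(n,(-c['R'].T@c['t']).round(3),c['f'])
s=get_state();print(s)
E
```

```text
scene blank 0.92 [125. 152. 159. 172.] [ 0.322 -0.525  0.02 ] zmax 0.044 [122. 118. 161.]
scene blank 0.7 [193. 155. 245. 184.] [ 0.272 -0.255  0.019] zmax 0.045 [ 90. 103. 170.]
scene blank 0.62 [271. 277. 334. 330.] [0.753 0.213 0.019] zmax 0.045 [ 53.  97. 182.]
scene jig 0.73 [286. 218. 410. 285.] [0.517 0.224 0.012] zmax 0.026 [196. 171. 138.]
scene dial_grip 0.9 [353. 235. 400. 268.] [0.542 0.34  0.052] zmax 0.067 [160. 158. 158.]
scene offcut 0.74 [126. 199. 166. 235.] [ 0.607 -0.336  0.018] zmax 0.023 [134. 101.  77.]
scene mallet 0.83 [192. 197. 228. 269.] [ 0.704 -0.071  0.093] zmax 0.199 [154. 114.  78.]
scene mallet 0.6 [140. 229. 167. 267.] [ 0.766 -0.201  0.069] zmax 0.092 [153. 130. 110.]
scene wax_tin 0.84 [351. 263. 375. 292.] [0.646 0.311 0.042] zmax 0.058 [120. 120. 121.]
scene gouge 0.76 [271. 244. 338. 278.] [0.614 0.118 0.019] zmax 0.029 [168. 144. 115.]
scene gouge 0.74 [209. 191. 234. 227.] [ 0.483 -0.139  0.02 ] zmax 0.048 [134.  98.  74.]
scene gouge 0.36 [155. 137. 176. 191.] [ 0.42  -0.366  0.074] zmax 0.158 [173. 163. 159.]
scene glue_bottle 0.24 [361. 23
[... 1927 characters left out ...]
+01,
        1.51519213e-03,  8.11039769e+01]), 'qd': array([ 0.1346312 , -0.09092759, -0.0371181 , -0.02345782, -0.05306368,
        0.00618565]), 'joint_efforts': array([-3.54531934e-03, -6.37445641e+01,  3.84766352e+01,  9.99938675e-04,
       -1.49132529e-04,  2.95488212e-05]), 'tool_pos': array([0.21923117, 0.47704589, 0.23127378]), 'tool_rot': array([[-9.08626823e-01,  4.17609022e-01, -2.82508592e-05],
       [ 4.17609022e-01,  9.08626824e-01,  5.25916089e-06],
       [ 2.78657615e-05, -7.01919902e-06, -1.00000000e+00]]), 'ft_force': array([0.00673891, 0.11408939, 0.9385508 ]), 'ft_torque': array([-0.00165281,  0.01111878,  0.02269112]), 'grasp_force': 0.0, 'width': 1.0017051303185305}
```

View pics/scene.png

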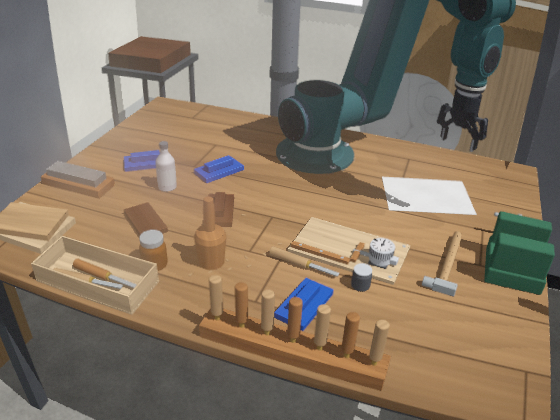

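View pics/side.png

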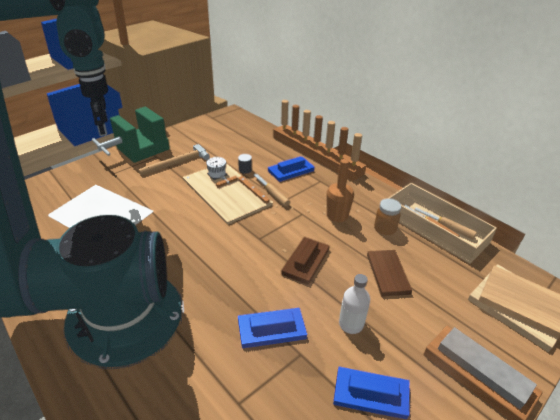

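The scene view shows the dark ridged blank at about (223,209), with the mallet and offcut beside it. The jig is at about (350,245), with the gauge at (380,250). In the side view the blank is at (305,260) and the jig at (225,190). The blue look-alikes are to be ignored.

```bash
cat > m.py <<'E'
from h import *
def rect(P):
    r=cv2.minAreaRect((P[:,:2]*1000).astype(np.float32)); return np.round(r[0],1),np.round(r[1],1),round(r[2],1)
if __name__=='__main__':
    for n,box in [('side',(275,230,332,290)),('scene',(205,185,240,232))]:
        c=cam(n); W=cloud(c); a,b,d,e=box; w=W[b:e,a:d].reshape(-1,3); col=c['color'][b:e,a:d].reshape(-1,3).sum(1)
        k=(w[:,2]>0.012)&(w[:,2]<0.024)&(abs(w[:,0]-.46)<.13)&(abs(w[:,1]+.155)<.1); r=(w[:,2]>.036)&(w[:,2]<.05)&(abs(w[:,0]-.46)<.13)&(abs(w[:,1]+.155)<.1)
        print(n,k.sum(),rect(w[k]),r.sum(),rect(w[r]),w[r].mean(0),w[k][:,2].mean())
        j=W.reshape(-1,3); j=j[(j[:,2]>.007)&(j[:,2]<.017)&(abs(j[:,0]-.5)<.25)&(abs(j[:,1]-.24)<.2)]; print('jig',len(j),rect(j))
    c=cam('wrist'); save(c['color'],'w0'); s=get_state()
    print('wrist cam',(-c['R'].T@c['t']-s['tool_pos'])@s['tool_rot'],(c['R']@s['tool_rot']).round(3),c['f'])
E
python3 m.py
```

```text
side 803 (array([ 462.9, -157.7]), array([155.4,  79.2]), 21.2) 322 (array([ 463.5, -158.8]), array([102.5,  30.3]), 21.6) [ 0.46022343 -0.16112221  0.04234119] 0.018747207474217407
jig 2538 (array([579.4, 222.4]), array([338.1, 349. ]), 84.4)
scene 360 (array([ 467.8, -153.3]), array([157.3,  77.4]), 25.7) 197 (array([ 469.2, -157.9]), array([103.6,  29.8]), 24.5) [ 0.4716986  -0.15647631  0.0417404 ] 0.017865195542965118
jig 3305 (array([549. , 208.5]), array([371.4, 400.3]), 84.9)
wrist cam [ 0.06738917 -0.00089823 -0.14184122] [[-0.001  1.    -0.   ]
 [-0.964 -0.001 -0.267]
 [-0.267  0.     0.964]] 349.42501956898735
```

Emit:
{"method": "play_rows", "body": {
  "travel": [
    [-0.241,-0.07,-0.108],
    [-0.241,-0.07,-0.108],
    [-0.241,-0.07,-0.108],
    [-0.241,-0.07,-0.108],
    [-0.241,-0.07,-0.108],
    [-0.241,-0.07,-0.108],
    [-0.241,-0.07,-0.108],
    [-0.241,-0.07,-0.108],
    [-0.241,-0.07,-0.108],
    [-0.241,-0.07,-0.108],
    [0,0,0],
    [0,0,0]
  ],
  "rotation": [
    [0,0,0],
    [0,0,0],
    [0,0,0],
    [0,0,0],
    [0,0,0],
    [0,0,0],
    [0,0,0],
    [0,0,0],
    [0,0,0],
    [0,0,0],
    [0,0,0],
    [0,0,0]
  ],
  "gripper": [1,1,1,1,1,1,1,1,1,1,1,1]
}}

```text
clock: 2.25
tool_pos: [0.448, 0.2792, 0.3609]
tool_rot: [[-0.908, 0.42, 0.0], [0.42, 0.908, 0.0], [-0.0, 0.0, -1.0]]
ft_force: [-0.5, -0.3, -0.3]
width: 0.998
grasp_force: 0.0
```

```bash
python3 - <<'E'
from h import *
from m import rect
c=cam('wrist'); save(cv2.resize(c['color'],None,fx=1.4,fy=1.4),'w1'); W=cloud(c).reshape(-1,3)
np.savez('w1',W=W,**{k:c[k] for k in ['color','K','dist','R','t']})
m=(W[:,2]>.058)&(W[:,2]<.068)&(abs(W[:,0]-.53)<.06)&(abs(W[:,1]-.34)<.06)
print('bezel',m.sum(),W[m].mean(0),rect(W[m]))
s=get_state();print(s['tool_pos'],s['clock'])
for d in nets.find_in('jig','wrist')+nets.find_in('dial_grip','wrist'): print(d)
E
```

```text
bezel 1919 [0.52269569 0.33762756 0.06424109] (array([523.9, 337.7]), array([65.2, 63.9]), 21.7)
[0.44706706 0.27982568 0.36064078] 2.3
{'extent': [160.9, 112.7, 391.3, 287.8], 'confidence': 0.75}
{'extent': [289.3, 173.6, 378.2, 231.7], 'confidence': 0.61}
```

View pics/w1.png

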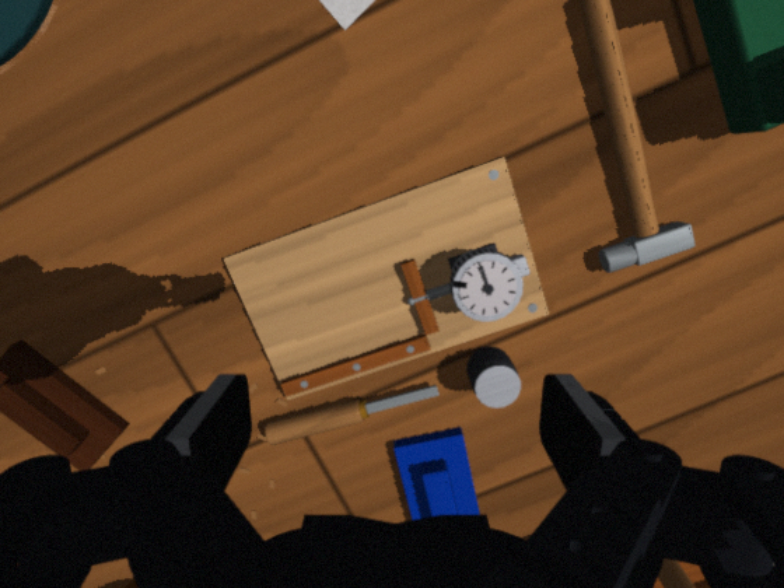

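The wrist view shows the jig from above. The long fence runs from (285,390) to (430,345) and the short fence from (408,262) to (432,330). The gauge is at (487,288), with its zero mark at left (460,285) and its pointer up towards (483,265).

```bash
python3 - <<'E'
from h import *
d=np.load('w1.npz'); c={k:d[k] for k in d}
cor=np.array([[224,258],[507,157],[548,315]])/1.4
B=world(c,cor,.012); print(B.round(4),np.linalg.norm(B[1]-B[0]),np.linalg.norm(B[2]-B[1]),np.degrees(np.arctan2(*(B[1]-B[0])[[1,0]])))
# rectified ortho in approx jig frame at z=.024
a=np.radians(np.degrees(np.arctan2(*(B[1]-B[0])[[1,0]]))); yj=np.array([np.cos(a),np.sin(a)]); xj=np.array([yj[1],-yj[0]])
W=d['W']; col=d['color'].reshape(-1,3).astype(int)
L=np.c_[(W[:,:2]-B[0,:2])@xj,(W[:,:2]-B[0,:2])@yj,W[:,2]]*1000
bed=(L[:,0]>0)&(L[:,0]<175)&(L[:,1]>-5)&(L[:,1]<305)
k=bed&(L[:,2]>21)&(L[:,2]<27)&(L[:,1]<222)
P=L[k]; lf=P[P[:,0]>148]; sf=P[(P[:,0]<140)&(P[:,1]>150)]
from m import rect
for q in (lf,sf): print(len(q),rect(q/1000),np.percentile(q,[1,99],axis=0).round(1).tolist())
p=L[(L[:,2]>58)&(L[:,2]<68)&bed]; print('bezel',cv2.minEnclosingCircle(p[:,:2].astype(np.float32)),p.mean(0))
print('bed z',np.median(L[bed&(abs(L[:,2]-12)<4)][:,2]))
# ortho picture, z=.024 plane
X,Y=np.meshgrid(np.arange(-10,330,.5),np.arange(-10,190,.5))
Q=B[0,:2]+(Y.ravel()[:,None]*xj+X.ravel()[:,None]*yj)/1000
uv=pix(c,np.c_[Q,np.full(len(Q),.024)]).reshape(*X.shape,2).astype(np.float32)
save(cv2.remap(d['color'],uv[...,0],uv[...,1],cv2.INTER_CUBIC),'ortho')
E
```

```text
[[0.3978 0.1093 0.012 ]
 [0.4269 0.4079 0.012 ]
 [0.5945 0.3886 0.012 ]] 0.29999661610235706 0.1687611352162316 84.44160261566769
823 (array([154.2,  86.5]), array([ 12.6, 164.3]), 0.2) [[148.1, 6.2, 21.4], [160.2, 167.2, 25.7]]
682 (array([104.6, 182.3]), array([54.1, 74.3]), 67.3) [[64.8, 165.9, 21.5], [138.6, 207.3, 26.6]]
bezel ((103.20870208740234, 239.5126495361328), 33.19301223754883) [102.16083444 239.29931643  64.24108649]
bed z 11.436057407368136
```

View pics/ortho.png

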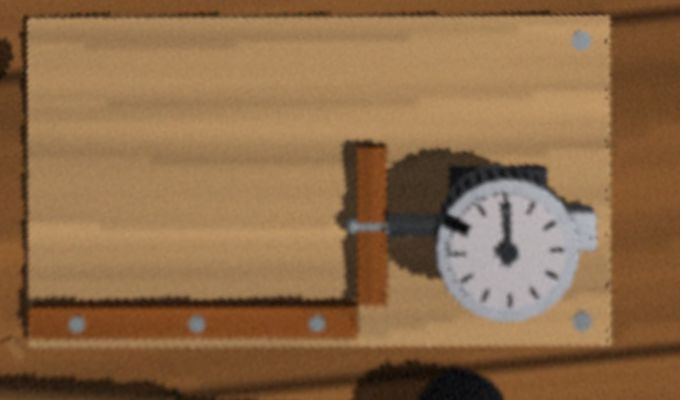

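Emit:
{"method": "play_rows", "body": {
  "travel": [
    [-0.139,-0.27,0.069],
    [-0.139,-0.27,0.069],
    [-0.139,-0.27,0.069],
    [-0.139,-0.27,0.069],
    [-0.139,-0.27,0.069],
    [-0.139,-0.27,0.069],
    [-0.139,-0.27,0.069],
    [-0.139,-0.27,0.069],
    [-0.139,-0.27,0.069],
    [-0.139,-0.27,0.069],
    [-0.139,-0.27,0.069],
    [-0.139,-0.27,0.069],
    [0,0,0],
    [0,0,0],
    [0,0,0],
    [0,0,0],
    [0,0,0],
    [0,0,0],
    [0,0,0],
    [0,0,0]
  ],
  "rotation": [
    [0,0,0],
    [0,0,0],
    [0,0,0],
    [0,0,0],
    [0,0,0],
    [0,0,0],
    [0,0,0],
    [0,0,0],
    [0,0,0],
    [0,0,0],
    [0,0,0],
    [0,0,0],
    [0,0,-0.1306],
    [0,0,-0.1306],
    [0,0,-0.1306],
    [0,0,-0.1306],
    [0,0,-0.1306],
    [0,0,-0.1306],
    [0,0,-0.1306],
    [0,0,-0.1306]
  ],
  "gripper": [1,1,1,1,1,1,1,1,1,1,1,1,1,1,1,1,1,1,1,1]
}}

```text
clock: 4.07
tool_pos: [0.4663, -0.1556, 0.2613]
tool_rot: [[-0.922, -0.386, -0.0], [-0.386, 0.922, 0.0], [0.0, 0.0, -1.0]]
ft_force: [0.2, -0.5, 0.6]
width: 1.004
grasp_force: 0.0
```

Emit:
{"method": "play_rows", "body": {
  "travel": [
    [0,0,0],
    [0,0,0]
  ],
  "rotation": [
    [0,0,0],
    [0,0,0]
  ],
  "gripper": [1,1]
}}

```text
clock: 4.23
tool_pos: [0.4663, -0.156, 0.2614]
tool_rot: [[-0.926, -0.378, -0.0], [-0.378, 0.926, 0.0], [0.0, 0.0, -1.0]]
ft_force: [-0.3, 0.4, 0.2]
width: 0.998
grasp_force: 0.0
```

```bash
cat > b.py <<'E'
from h import *
from m import rect
def fit(x0,y0,zt=.018,rad=.1,n='wrist'):
    c=cam(n); W=cloud(c).reshape(-1,3); s=get_state()
    near=np.hypot(W[:,0]-x0,W[:,1]-y0)<rad
    for nm,a,b in [('slab',zt-.006,zt+.007),('ridge',zt+.018,zt+.03)]:
        k=near&(W[:,2]>a)&(W[:,2]<b); print(nm,k.sum(),rect(W[k]) if k.sum()>5 else '',W[k][:,2].mean())
    print(s['tool_pos'].round(4),np.degrees(np.arctan2(s['tool_rot'][1,0],s['tool_rot'][0,0])),s['clock'],s['joint_positions'].round(1)); return c
if __name__=='__main__':
    c=fit(.465,-.157); save(c['color'],'w2')
E
python3 b.py
```

```text
slab 6828 (array([ 464.8, -158.3]), array([150.6,  80.1]), 21.4) 0.017328629654336163
ridge 2628 (array([ 465.1, -158.2]), array([100.3,  30.1]), 21.3) 0.04118653964068425
[ 0.4664 -0.1562  0.2614] -157.81388659235319 4.2833 [-28.   11.4  -3.1  75.5   0.  -50.2]
```

View pics/w2.png

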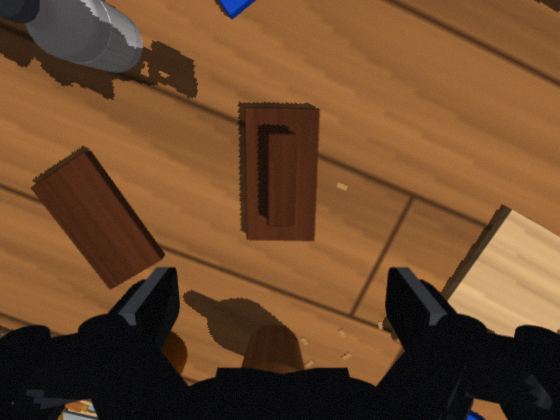

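The wrist view shows the blank at (280,172), ridge up, with the offcut at left (100,215) and the mallet's base at (275,350). The fit gives (0.465,-0.158) at 21.35°. I'll descend and grip.

Emit:
{"method": "play_rows", "body": {
  "travel": [
    [0.017,-0.011,0.2],
    [0,0,0.2],
    [0,0,0.2],
    [0,0,0.2],
    [0,0,0.2],
    [0,0,0.2],
    [0,0,0.2],
    [0,0,0.2],
    [0,0,0.2],
    [0,0,0.05],
    [0,0,0.05],
    [0,0,0.05],
    [0,0,0.05],
    [0,0,0]
  ],
  "rotation": [
    [0,0,0.019],
    [0,0,0],
    [0,0,0],
    [0,0,0],
    [0,0,0],
    [0,0,0],
    [0,0,0],
    [0,0,0],
    [0,0,0],
    [0,0,0],
    [0,0,0],
    [0,0,0],
    [0,0,0],
    [0,0,0]
  ],
  "gripper": [1,1,1,1,1,1,1,1,1,1,1,1,1,1]
}}

```text
clock: 5.45
tool_pos: [0.4652, -0.1589, 0.0213]
tool_rot: [[-0.931, -0.366, 0.0], [-0.366, 0.931, -0.0], [-0.0, -0.0, -1.0]]
ft_force: [-0.5, 0.4, -1.1]
width: 0.998
grasp_force: 0.0
```

Emit:
{"method": "play_rows", "body": {
  "travel": [
    [0,0,0],
    [0,0,0],
    [0,0,0],
    [0,0,0],
    [0,0,0],
    [0,0,0],
    [0,0,0],
    [0,0,0],
    [0,0,0],
    [0,0,0]
  ],
  "rotation": [
    [0,0,0],
    [0,0,0],
    [0,0,0],
    [0,0,0],
    [0,0,0],
    [0,0,0],
    [0,0,0],
    [0,0,0],
    [0,0,0],
    [0,0,0]
  ],
  "gripper": [-1,-1,-1,-1,-1,-1,-1,-1,-1,-1]
}}

```text
clock: 6.28
tool_pos: [0.4653, -0.159, 0.022]
tool_rot: [[-0.931, -0.366, 0.001], [-0.366, 0.931, -0.0], [-0.0, -0.001, -1.0]]
ft_force: [-1.2, 0.6, 7.5]
width: 0.337
grasp_force: 60.5
```

Emit:
{"method": "play_rows", "body": {
  "travel": [
    [0,0,-0.1],
    [0,0,-0.25],
    [0,0,-0.25],
    [0,0,-0.25],
    [-0.1148,0.2273,0],
    [-0.1148,0.2273,0],
    [-0.1148,0.2273,0],
    [-0.1148,0.2273,0],
    [-0.1148,0.2273,0],
    [-0.1148,0.2273,0],
    [-0.1148,0.2273,0],
    [-0.1148,0.2273,0],
    [-0.1148,0.2273,0],
    [-0.1148,0.2273,0],
    [-0.1148,0.2273,0],
    [0,0,0]
  ],
  "rotation": [
    [0,0,0],
    [0,0,0],
    [0,0,0],
    [0,0,0],
    [0,0,0],
    [0,0,0],
    [0,0,0],
    [0,0,0],
    [0,0,0],
    [0,0,0],
    [0,0,0],
    [0,0,0],
    [0,0,0],
    [0,0,0],
    [0,0,0],
    [0,0,0]
  ],
  "gripper": [-1,-1,-1,-1,-1,-1,-1,-1,-1,-1,-1,-1,-1,-1,-1,-1]
}}

```text
clock: 7.62
tool_pos: [0.4962, 0.1799, 0.1234]
tool_rot: [[-0.929, -0.369, 0.0], [-0.369, 0.929, 0.001], [-0.001, 0.001, -1.0]]
ft_force: [-0.4, -1.3, -3.9]
width: 0.338
grasp_force: 60.3
```

Emit:
{"method": "play_rows", "body": {
  "travel": [
    [0,0,0],
    [0,0,0],
    [0,0,0],
    [0,0,0],
    [0,0,0],
    [0,0,0],
    [0,0,0],
    [0,0,0],
    [0,0,0],
    [0,0,0],
    [0,0,0],
    [0,0,0],
    [0,0,0]
  ],
  "rotation": [
    [0,0,-0.14],
    [0,0,-0.14],
    [0,0,-0.14],
    [0,0,-0.14],
    [0,0,-0.14],
    [0,0,-0.14],
    [0,0,-0.14],
    [0,0,-0.14],
    [0,0,-0.14],
    [0,0,-0.14],
    [0,0,0],
    [0,0,0],
    [0,0,0]
  ],
  "gripper": [-1,-1,-1,-1,-1,-1,-1,-1,-1,-1,-1,-1,-1]
}}

```text
clock: 8.7
tool_pos: [0.4961, 0.1756, 0.1235]
tool_rot: [[-0.1, -0.995, -0.0], [-0.995, 0.1, -0.0], [0.0, 0.0, -1.0]]
ft_force: [0.6, -0.1, -2.6]
width: 0.338
grasp_force: 60.3
```

```bash
python3 - <<'E'
from h import *
s=get_state();print(s['tool_pos'].round(4),np.degrees(np.arctan2(s['tool_rot'][1,0],s['tool_rot'][0,0])),s['joint_positions'].round(1),s['ft_force'],s['tool_rot'].round(4))
c=cam('wrist');W=cloud(c).reshape(-1,3)
np.savez('w3',W=W,**{k:c[k] for k in ['color','K','dist','R','t']})
save(cv2.resize(c['color'],None,fx=1.4,fy=1.4),'w3')
E
```

```text
[0.4961 0.1756 0.1235] -95.74122340600995 [ 10.6  18.5 -15.2  56.3  -0.  -73.6] [ 0.6031219  -0.07523524 -2.55719488] [[-1.00e-01 -9.95e-01 -2.00e-04]
 [-9.95e-01  1.00e-01 -0.00e+00]
 [ 0.00e+00  2.00e-04 -1.00e+00]]
```

View pics/w3.png

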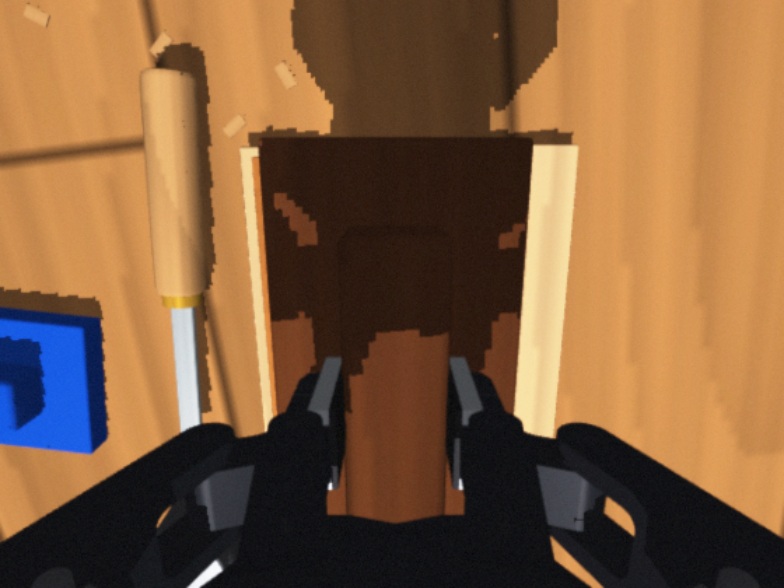

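The blank is held square over the bed at (395,330). The long fence shows at left (265,300), so tool +x is jig -y and tool +y is jig -x. I'll lower it now.

Emit:
{"method": "play_rows", "body": {
  "travel": [
    [0,0,0.15],
    [0,0,0.15],
    [0,0,0.15],
    [0,0,0.15],
    [0,0,0.07],
    [0,0,0.03],
    [0,0,0.02],
    [0,0,0.01],
    [0,0,0],
    [0,0,0]
  ],
  "rotation": [
    [0,0,-0.004],
    [0,0,0],
    [0,0,0],
    [0,0,0],
    [0,0,0],
    [0,0,0],
    [0,0,0],
    [0,0,0],
    [0,0,0],
    [0,0,0]
  ],
  "gripper": [-1,-1,-1,-1,-1,-1,-1,-1,-1,-1]
}}

```text
clock: 9.58
tool_pos: [0.4966, 0.1759, 0.0366]
tool_rot: [[-0.093, -0.996, 0.001], [-0.996, 0.093, 0.0], [-0.0, -0.001, -1.0]]
ft_force: [-0.1, 0.3, -3.0]
width: 0.34
grasp_force: 60.3
```

Emit:
{"method": "play_rows", "body": {
  "travel": [
    [0,0,0.008],
    [0,0,0.008],
    [0,0,0.004],
    [0,0,0],
    [0,0,0]
  ],
  "rotation": [
    [0,0,0],
    [0,0,0],
    [0,0,0],
    [0,0,0],
    [0,0,0]
  ],
  "gripper": [-1,-1,-1,-1,-1]
}}

```text
clock: 10.0
tool_pos: [0.4964, 0.1758, 0.034]
tool_rot: [[-0.093, -0.996, 0.001], [-0.996, 0.093, 0.0], [-0.0, -0.001, -1.0]]
ft_force: [-1.5, 0.2, 5.8]
width: 0.334
grasp_force: 61.3
```

Emit:
{"method": "play_rows", "body": {
  "travel": [
    [0,-0.017,0],
    [0,-0.017,0],
    [0,-0.017,0],
    [0,-0.017,0],
    [0,-0.008,0],
    [0,0,0],
    [0,0,0]
  ],
  "rotation": [
    [0,0,0],
    [0,0,0],
    [0,0,0],
    [0,0,0],
    [0,0,0],
    [0,0,0],
    [0,0,0]
  ],
  "gripper": [-1,-1,-1,-1,-1,-1,-1]
}}

```text
clock: 10.58
tool_pos: [0.5049, 0.1751, 0.034]
tool_rot: [[-0.093, -0.996, -0.0], [-0.996, 0.093, 0.0], [-0.0, 0.0, -1.0]]
ft_force: [-5.5, -0.2, 9.2]
width: 0.337
grasp_force: 61.8
```

Emit:
{"method": "play_rows", "body": {
  "travel": [
    [0,-0.008,0],
    [0,0,0],
    [0,0,0]
  ],
  "rotation": [
    [0,0,0],
    [0,0,0],
    [0,0,0]
  ],
  "gripper": [-1,-1,-1]
}}

```text
clock: 10.83
tool_pos: [0.5057, 0.175, 0.0341]
tool_rot: [[-0.093, -0.996, -0.0], [-0.996, 0.093, 0.0], [-0.0, 0.0, -1.0]]
ft_force: [-5.7, 1.0, 9.8]
width: 0.338
grasp_force: 61.9
```

Emit:
{"method": "play_rows", "body": {
  "travel": [
    [0,-0.008,0],
    [0,0,0],
    [0,0,0]
  ],
  "rotation": [
    [0,0,0],
    [0,0,0],
    [0,0,0]
  ],
  "gripper": [-1,-1,-1]
}}

```text
clock: 11.08
tool_pos: [0.5067, 0.1749, 0.0341]
tool_rot: [[-0.093, -0.996, -0.0], [-0.996, 0.093, 0.0], [-0.0, 0.001, -1.0]]
ft_force: [-7.1, -0.2, 9.8]
width: 0.34
grasp_force: 61.9
```

Emit:
{"method": "play_rows", "body": {
  "travel": [
    [0,-0.008,0],
    [0,0,0],
    [0,0,0]
  ],
  "rotation": [
    [0,0,0],
    [0,0,0],
    [0,0,0]
  ],
  "gripper": [-1,-1,-1]
}}

```text
clock: 11.33
tool_pos: [0.5076, 0.1748, 0.0341]
tool_rot: [[-0.093, -0.996, -0.0], [-0.996, 0.093, 0.0], [-0.0, 0.0, -1.0]]
ft_force: [-5.4, 1.5, 9.7]
width: 0.333
grasp_force: 61.9
```

Emit:
{"method": "play_rows", "body": {
  "travel": [
    [0,-0.008,0],
    [0,0,0],
    [0,0,0]
  ],
  "rotation": [
    [0,0,0],
    [0,0,0],
    [0,0,0]
  ],
  "gripper": [-1,-1,-1]
}}

```text
clock: 11.58
tool_pos: [0.5086, 0.1747, 0.034]
tool_rot: [[-0.093, -0.996, -0.001], [-0.996, 0.093, 0.0], [-0.0, 0.001, -1.0]]
ft_force: [-7.0, 1.4, 11.0]
width: 0.332
grasp_force: 61.9
```

Emit:
{"method": "play_rows", "body": {
  "travel": [
    [0,-0.008,0],
    [0,0,0],
    [0,0,0]
  ],
  "rotation": [
    [0,0,0],
    [0,0,0],
    [0,0,0]
  ],
  "gripper": [-1,-1,-1]
}}

```text
clock: 11.83
tool_pos: [0.5087, 0.1747, 0.034]
tool_rot: [[-0.093, -0.996, -0.002], [-0.996, 0.093, 0.001], [-0.0, 0.002, -1.0]]
ft_force: [-11.8, 0.5, 14.3]
width: 0.336
grasp_force: 62.5
```

Emit:
{"method": "play_rows", "body": {
  "travel": [
    [0,-0.008,0],
    [0,0,0],
    [0,0,0]
  ],
  "rotation": [
    [0,0,0],
    [0,0,0],
    [0,0,0]
  ],
  "gripper": [-1,-1,-1]
}}

```text
clock: 12.08
tool_pos: [0.5087, 0.1747, 0.034]
tool_rot: [[-0.092, -0.996, -0.003], [-0.996, 0.092, 0.001], [-0.0, 0.003, -1.0]]
ft_force: [-17.7, 1.6, 20.1]
width: 0.333
grasp_force: 63.2
```

```bash
python3 - <<'E'
from h import *
c=cam('wrist'); s=get_state();print(s['tool_pos'],s['ft_force'],s['ft_torque'])
save(cv2.resize(c['color'],None,fx=1.4,fy=1.4),'w4')
E
```

```text
[0.50871326 0.17467486 0.03403035] [-17.79951052   1.23546715  20.36310418] [0.33054027 2.98852602 0.10152696]
```

View pics/w4.png

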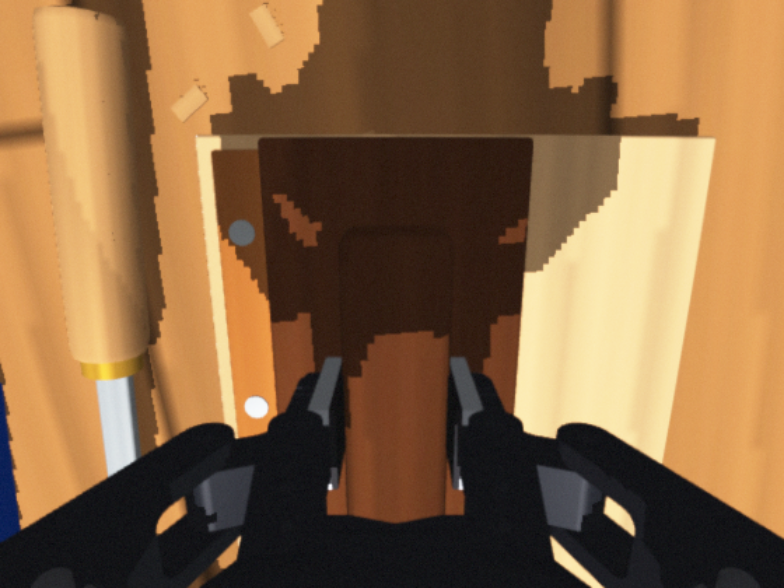

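The blank is now tight along the long fence: no gap shows between fence and slab at (265,200), and the side force has risen to 18 N. I'll ease that off and push towards the short fence.

Emit:
{"method": "play_rows", "body": {
  "travel": [
    [0,0.01,-0.004],
    [-0.018,0,0],
    [-0.018,0,0],
    [-0.018,0,0],
    [-0.018,0,0],
    [-0.018,0,0],
    [-0.018,0,0],
    [0,0,0],
    [0,0,0]
  ],
  "rotation": [
    [0,0,0],
    [0,0,0],
    [0,0,0],
    [0,0,0],
    [0,0,0],
    [0,0,0],
    [0,0,0],
    [0,0,0],
    [0,0,0]
  ],
  "gripper": [-1,-1,-1,-1,-1,-1,-1,-1,-1]
}}

```text
clock: 12.88
tool_pos: [0.5098, 0.1866, 0.0341]
tool_rot: [[-0.093, -0.996, -0.002], [-0.996, 0.093, -0.002], [0.002, 0.002, -1.0]]
ft_force: [-9.4, -7.2, 8.3]
width: 0.335
grasp_force: 61.8
```

Emit:
{"method": "play_rows", "body": {
  "travel": [
    [-0.012,0,0],
    [-0.008,0,0],
    [0,0,0],
    [0,0,0]
  ],
  "rotation": [
    [0,0,0],
    [0,0,0],
    [0,0,0],
    [0,0,0]
  ],
  "gripper": [-1,-1,-1,-1]
}}

```text
clock: 13.22
tool_pos: [0.51, 0.1888, 0.0341]
tool_rot: [[-0.093, -0.996, -0.002], [-0.996, 0.093, -0.002], [0.003, 0.002, -1.0]]
ft_force: [-9.7, -8.9, 9.1]
width: 0.336
grasp_force: 61.9
```

Emit:
{"method": "play_rows", "body": {
  "travel": [
    [-0.008,0,0],
    [0,0,0],
    [0,0,0]
  ],
  "rotation": [
    [0,0,0],
    [0,0,0],
    [0,0,0]
  ],
  "gripper": [-1,-1,-1]
}}

```text
clock: 13.47
tool_pos: [0.5101, 0.1897, 0.0341]
tool_rot: [[-0.094, -0.996, -0.002], [-0.996, 0.094, -0.003], [0.003, 0.002, -1.0]]
ft_force: [-9.4, -8.8, 8.4]
width: 0.339
grasp_force: 61.9
```

Emit:
{"method": "play_rows", "body": {
  "travel": [
    [-0.008,0,0],
    [0,0,0],
    [0,0,0]
  ],
  "rotation": [
    [0,0,0],
    [0,0,0],
    [0,0,0]
  ],
  "gripper": [-1,-1,-1]
}}

```text
clock: 13.72
tool_pos: [0.5101, 0.1906, 0.0341]
tool_rot: [[-0.093, -0.996, -0.002], [-0.996, 0.093, -0.003], [0.003, 0.002, -1.0]]
ft_force: [-9.2, -10.6, 9.2]
width: 0.336
grasp_force: 61.9
```

Emit:
{"method": "play_rows", "body": {
  "travel": [
    [-0.008,0,0],
    [0,0,0],
    [0,0,0]
  ],
  "rotation": [
    [0,0,0],
    [0,0,0],
    [0,0,0]
  ],
  "gripper": [-1,-1,-1]
}}

```text
clock: 13.97
tool_pos: [0.5102, 0.1916, 0.0341]
tool_rot: [[-0.093, -0.996, -0.002], [-0.996, 0.093, -0.003], [0.003, 0.002, -1.0]]
ft_force: [-9.2, -8.9, 8.6]
width: 0.338
grasp_force: 61.9
```

Emit:
{"method": "play_rows", "body": {
  "travel": [
    [-0.008,0,0],
    [0,0,0],
    [0,0,0]
  ],
  "rotation": [
    [0,0,0],
    [0,0,0],
    [0,0,0]
  ],
  "gripper": [-1,-1,-1]
}}

```text
clock: 14.22
tool_pos: [0.5103, 0.1925, 0.0341]
tool_rot: [[-0.093, -0.996, -0.002], [-0.996, 0.093, -0.003], [0.003, 0.002, -1.0]]
ft_force: [-9.4, -9.5, 9.6]
width: 0.336
grasp_force: 61.9
```

Emit:
{"method": "play_rows", "body": {
  "travel": [
    [-0.008,0,0],
    [0,0,0],
    [0,0,0]
  ],
  "rotation": [
    [0,0,0],
    [0,0,0],
    [0,0,0]
  ],
  "gripper": [-1,-1,-1]
}}

```text
clock: 14.47
tool_pos: [0.5103, 0.1929, 0.0341]
tool_rot: [[-0.094, -0.996, -0.002], [-0.996, 0.094, -0.004], [0.004, 0.002, -1.0]]
ft_force: [-9.5, -13.0, 10.7]
width: 0.334
grasp_force: 62.0
```

Emit:
{"method": "play_rows", "body": {
  "travel": [
    [-0.008,0,0],
    [0,0,0],
    [0,0,0]
  ],
  "rotation": [
    [0,0,0],
    [0,0,0],
    [0,0,0]
  ],
  "gripper": [-1,-1,-1]
}}

```text
clock: 14.72
tool_pos: [0.5103, 0.1929, 0.034]
tool_rot: [[-0.094, -0.996, -0.002], [-0.996, 0.094, -0.006], [0.006, 0.002, -1.0]]
ft_force: [-9.2, -21.1, 12.0]
width: 0.333
grasp_force: 62.2
```

Emit:
{"method": "play_rows", "body": {
  "travel": [
    [0,-0.006,0],
    [0,0,0],
    [0.008,0.006,0],
    [0,0,0],
    [0,0,0],
    [0,0,0],
    [0,0,0],
    [0,0,0],
    [0,0,0],
    [0,0,0],
    [0,0,0],
    [0,0,-0.05],
    [0,0,-0.2],
    [0,0,-0.3],
    [0,0,-0.3],
    [0,0,-0.3],
    [0,0,-0.3],
    [0,0,0],
    [0,0,0]
  ],
  "rotation": [
    [0,0,0],
    [0,0,0],
    [0,0,0],
    [0,0,0],
    [0,0,0],
    [0,0,0],
    [0,0,0],
    [0,0,0],
    [0,0,0],
    [0,0,0],
    [0,0,0],
    [0,0,0],
    [0,0,0],
    [0,0,0],
    [0,0,0],
    [0,0,0],
    [0,0,0],
    [0,0,0],
    [0,0,0]
  ],
  "gripper": [-1,-1,-1,-1,1,1,1,1,1,1,1,1,1,1,1,1,1,1,1]
}}

```text
clock: 16.3
tool_pos: [0.5126, 0.1948, 0.2102]
tool_rot: [[-0.093, -0.996, 0.004], [-0.996, 0.093, 0.001], [-0.001, -0.004, -1.0]]
ft_force: [-0.9, -0.2, -0.9]
width: 1.0
grasp_force: 0.0
```

Emit:
{"method": "play_rows", "body": {
  "travel": [
    [-0.24,0.004,0],
    [-0.24,0.004,0],
    [-0.24,0.004,0],
    [-0.24,0.004,0],
    [-0.24,0.004,0],
    [0,0,0],
    [0,0,0],
    [0,0,0]
  ],
  "rotation": [
    [0,0,0],
    [0,0,0],
    [0,0,0],
    [0,0,0],
    [0,0,0],
    [0,0,0],
    [0,0,0],
    [0,0,0]
  ],
  "gripper": [1,1,1,1,1,1,1,1]
}}

```text
clock: 16.97
tool_pos: [0.5223, 0.3377, 0.2071]
tool_rot: [[-0.093, -0.996, -0.002], [-0.996, 0.093, -0.001], [0.001, 0.001, -1.0]]
ft_force: [0.2, -0.2, 0.5]
width: 0.999
grasp_force: 0.0
```

```bash
cat > d.py <<'E'
from h import *
import sys
c=cam('wrist'); W=cloud(c); s=get_state()
near=np.hypot(W[...,0]-.524,W[...,1]-.338)<.045
k=near&(W[...,2]>.059)&(W[...,2]<.069)
p=W[k][:,:2]*1000; (x,y),r=cv2.minEnclosingCircle(p.astype(np.float32)); q=p.mean(0)
print('bezel',x,y,r,'mean',q,W[k][:,2].mean())
T=s['tool_rot']; print('tool',s['tool_pos'].round(4),'yaw',np.degrees(np.arctan2(T[1,0],T[0,0])),s['joint_positions'].round(1),s['clock'])
np.savez(sys.argv[1],W=W,**{k:c[k] for k in ['color','K','dist','R','t']})
# blank slab/ridge and fence tops
for a,b in [(.024,.036),(.048,.060)]:
    m=(W[...,2]>a)&(W[...,2]<b)&(np.hypot(W[...,0]-.51,W[...,1]-.19)<.1)
    if m.sum()>20:
        r=cv2.minAreaRect((W[m][:,:2]*1000).astype(np.float32)); print(a,m.sum(),r)
# rectified dial, jig-aligned: right=jig y, up=-x jig
a=np.radians(84.44); yj=np.array([np.cos(a),np.sin(a)]); xj=np.array([yj[1],-yj[0]])
X,Y=np.meshgrid(np.arange(-40,40,.2),np.arange(-40,40,.2))
Q=np.array([x,y])/1000+(Y.ravel()[:,None]*xj+X.ravel()[:,None]*yj)/1000
uv=pix(c,np.c_[Q,np.full(len(Q),.064)]).reshape(*X.shape,2).astype(np.float32)
D=cv2.remap(c['color'],uv[...,0],uv[...,1],cv2.INTER_CUBIC)
full=cv2.resize(c['color'],(533,400)); save(np.hstack([D,full])[:,:800],sys.argv[1])
g=D.sum(2).astype(float)/3; th=np.arange(0,360,1)
f=lambda r:np.array([g[np.clip((200-r*5*np.cos(np.radians(t))).astype(int),0,399),np.clip((200+r*5*np.sin(np.radians(t))).astype(int),0,399)].mean() for t in th])
for nm,r in [('ring',np.arange(26,31,.2)),('mid',np.arange(8,18,.2))]:
    v=f(r); print(nm,[(int(i),int(v[i])) for i in np.argsort(v)[:14]])
E
python3 d.py d1
```

```text
bezel 523.4829711914062 338.22296142578125 33.38077163696289 mean [523.24804789 336.83674275] 0.06420718973581203
tool [0.5224 0.3373 0.2074] yaw -95.36528470694508 [ 25.4  25.2   9.2  74.   -0.  -59.3] 17.0167
0.024 8249 ((521.7940063476562, 231.24322509765625), (114.32489013671875, 95.4582748413086), 84.41258239746094)
0.048 3044 ((512.0999145507812, 212.1372528076172), (59.26248550415039, 29.506404876708984), 84.49749755859375)
ring [(297, 13), (296, 14), (298, 14), (295, 15), (294, 16), (299, 16), (300, 20), (293, 22), (301, 37), (292, 41), (302, 70), (291, 73), (290, 108), (303, 108)]
mid [(59, 56), (58, 57), (60, 59), (57, 60), (56, 64), (61, 64), (55, 69), (62, 75), (54, 77), (53, 87), (63, 90), (52, 99), (64, 107), (51, 113)]
```

View pics/d1.png

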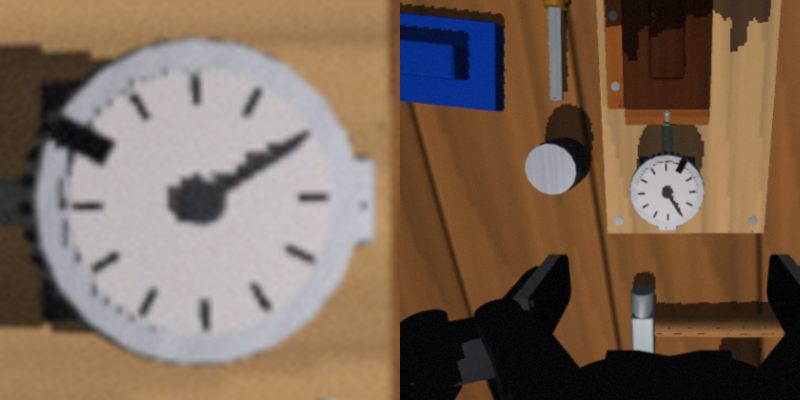

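Left half, the rectified dial: pointer at about 59.5° clockwise from jig -x (tip at (307,135)), broad mark at -63.4° (at (82,140)). Right half: the blank's end meets the short fence at (668,110). I'll check the heights round the bezel and the seating gap before gripping.

```bash
python3 - <<'E'
from h import *
d=np.load('d1.npz'); W=d['W'].reshape(-1,3); a=np.radians(84.44); yj=np.array([np.cos(a),np.sin(a)]); xj=np.array([yj[1],-yj[0]])
v=(W[:,:2]-[.5234,.3382])*1000; L=np.c_[v@xj,v@yj,W[:,2]*1000]; r=np.hypot(L[:,0],L[:,1]); th=np.degrees(np.arctan2(L[:,1],-L[:,0]))
for t in range(-180,180,30):
    k=(abs((th-t+180)%360-180)<15)&(r>36)&(r<58); print(t,k.sum(),np.percentile(L[k,2],[50,98]).round(1) if k.sum() else '')
k=(abs(L[:,0])<12)&(L[:,1]>-130)&(L[:,1]<-60)
for y in range(-84,-50,2):
    m=(L[:,0]>5)&(L[:,0]<30)&(abs(L[:,1]-y)<1); print(y,np.median(L[m,2]).round(1),d['color'].reshape(-1,3)[m].mean(0).round(),end=';')
print()
for x in range(32,62,2):
    m=(L[:,1]<-90)&(L[:,1]>-130)&(abs(L[:,0]-x)<1); print(x,np.median(L[m,2]).round(1),d['color'].reshape(-1,3)[m].mean(0).round(),end=';')
E
```

```text
-180 5880 [256.5 286.9]
-150 4282 [270.5 292.5]
-120 597 [11.4 12.9]
-90 615 [12.6 26.5]
-60 591 [11.3 12.7]
-30 4731 [275.4 295.3]
0 5520 [251.4 287. ]
30 373 [11.3 12.7]
60 232 [11.4 12.9]
90 177 [12.1 34.3]
120 233 [11.4 12.9]
150 370 [11.4 12.8]
-84 29.4 [65. 34. 18.];-82 29.1 [64. 33. 17.];-80 29.3 [65. 34. 17.];-78 29.3 [65. 34. 17.];-76 29.3 [65. 34. 17.];-74 29.1 [66. 34. 18.];-72 27.5 [67. 36. 17.];-70 23.6 [121.  68.  29.];-68 23.5 [119.  67.  29.];-66 23.2 [118.  66.  29.];-64 23.1 [125.  71.  31.];-62 23.4 [132.  74.  32.];-60 23.4 [131.  74.  32.];-58 23.2 [127.  73.  35.];-56 11.6 [99. 74. 49.];-54 11.3 [94. 74. 51.];-52 11.2 [90. 70. 48.];
32 29.3 [49. 25. 12.];34 29.2 [47. 24. 12.];36 29.2 [54. 28. 14.];38 29.1 [53. 28. 14.];40 29.0 [59. 31. 16.];42 23.4 [118.  66.  28.];44 23.3 [133.  76.  35.];46 23.3 [130.  79.  43.];48 23.3 [128.  80.  44.];50 23.4 [128.  79.  44.];52 23.4 [129.  78.  41.];54 23.2 [132.  75.  34.];56 23.0 [130.  77.  37.];58 12.1 [129.  92.  58.];60 11.2 [155. 120.  81.];
```

The seating is flush with no gap: the slab ends where each fence begins, and both fences show their full 15 and 16 mm thickness. Obstacles round the bezel are at most 34 mm high. I'll descend and grip the bezel.

Emit:
{"method": "play_rows", "body": {
  "travel": [
    [-0.007,-0.008,0.2],
    [0,0,0.2],
    [0,0,0.2],
    [0,0,0.2],
    [0,0,0.2],
    [0,0,0.07],
    [0,0,0.07],
    [0,0,0.07],
    [0,0,0.07],
    [0,0,0.04],
    [0,0,0.03],
    [0,0,0],
    [0,0,0]
  ],
  "rotation": [
    [0,0,0],
    [0,0,0],
    [0,0,0],
    [0,0,0],
    [0,0,0],
    [0,0,0],
    [0,0,0],
    [0,0,0],
    [0,0,0],
    [0,0,0],
    [0,0,0],
    [0,0,0],
    [0,0,0]
  ],
  "gripper": [1,1,1,1,1,1,1,1,1,1,1,1,1]
}}

```text
clock: 18.1
tool_pos: [0.5239, 0.339, 0.0463]
tool_rot: [[-0.093, -0.996, 0.0], [-0.996, 0.093, 0.0], [-0.0, -0.0, -1.0]]
ft_force: [0.1, -0.2, -0.2]
width: 1.001
grasp_force: 0.0
```

Emit:
{"method": "play_rows", "body": {
  "travel": [
    [0,0,0],
    [0,0,0],
    [0,0,0],
    [0,0,0],
    [0,0,0],
    [0,0,0],
    [0,0,0],
    [0,0,0]
  ],
  "rotation": [
    [0,0,0],
    [0,0,0],
    [0,0,0],
    [0,0,0],
    [0,0,0],
    [0,0,0],
    [0,0,0],
    [0,0,0]
  ],
  "gripper": [-1,-1,-1,-1,-1,-1,-1,-1]
}}

```text
clock: 18.77
tool_pos: [0.5239, 0.3391, 0.0471]
tool_rot: [[-0.093, -0.996, 0.001], [-0.996, 0.093, 0.001], [-0.001, -0.001, -1.0]]
ft_force: [-3.9, -1.6, 11.6]
width: 0.746
grasp_force: 63.2
```

Emit:
{"method": "play_rows", "body": {
  "travel": [
    [0,0,0],
    [0,0,0],
    [0,0,0],
    [0,0,0],
    [0,0,0],
    [0,0,0]
  ],
  "rotation": [
    [0,0,0.1],
    [0,0,0.1],
    [0,0,0.1],
    [0,0,0.1],
    [0,0,0.1],
    [0,0,0]
  ],
  "gripper": [-1,-1,-1,-1,-1,-1]
}}

```text
clock: 19.27
tool_pos: [0.524, 0.3391, 0.0471]
tool_rot: [[-0.472, -0.882, 0.001], [-0.882, 0.472, 0.001], [-0.001, -0.001, -1.0]]
ft_force: [-3.4, -1.5, 10.6]
width: 0.745
grasp_force: 63.2
```

Emit:
{"method": "play_rows", "body": {
  "travel": [
    [0,0,0],
    [0,0,0],
    [0,0,0],
    [0,0,0],
    [0,0,0],
    [0,0,0],
    [0,0,0],
    [0,0,0],
    [0,0,0],
    [0,0,0]
  ],
  "rotation": [
    [0,0,0.11],
    [0,0,0.11],
    [0,0,0.11],
    [0,0,0.11],
    [0,0,0.11],
    [0,0,0.11],
    [0,0,0.11],
    [0,0,0.11],
    [0,0,0.11],
    [0,0,0]
  ],
  "gripper": [-1,-1,-1,-1,-1,-1,-1,-1,-1,-1]
}}

```text
clock: 20.1
tool_pos: [0.5241, 0.3389, 0.0471]
tool_rot: [[-0.955, -0.297, 0.001], [-0.297, 0.955, 0.0], [-0.001, -0.0, -1.0]]
ft_force: [-2.6, -2.7, 11.2]
width: 0.747
grasp_force: 63.2
```

Emit:
{"method": "play_rows", "body": {
  "travel": [
    [0,0,0],
    [0,0,0],
    [0,0,0],
    [0,0,0],
    [0,0,0],
    [0,0,0],
    [0,0,0],
    [0,0,0],
    [0,0,0],
    [0,0,0],
    [0,0,0],
    [0,0,0],
    [0,0,0]
  ],
  "rotation": [
    [0,0,0.11],
    [0,0,0.11],
    [0,0,0.11],
    [0,0,0.11],
    [0,0,0.11],
    [0,0,0.11],
    [0,0,0.11],
    [0,0,0.11],
    [0,0,0.11],
    [0,0,0.11],
    [0,0,0.13],
    [0,0,0],
    [0,0,0]
  ],
  "gripper": [-1,-1,-1,-1,-1,-1,-1,-1,-1,-1,-1,-1,-1]
}}

```text
clock: 21.18
tool_pos: [0.5241, 0.3387, 0.0471]
tool_rot: [[-0.79, 0.613, 0.001], [0.613, 0.79, -0.0], [-0.001, 0.001, -1.0]]
ft_force: [-1.6, -3.8, 11.3]
width: 0.742
grasp_force: 63.3
```

Emit:
{"method": "play_rows", "body": {
  "travel": [
    [0,0,0],
    [0,0,0],
    [0,0,0],
    [0,0,0],
    [0,0,0],
    [0,0,0],
    [0,0,-0.05],
    [0,0,-0.2],
    [0,0,-0.3],
    [0,0,-0.3],
    [0,0,-0.3],
    [0,0,-0.2],
    [0,0,0],
    [0,0,0]
  ],
  "rotation": [
    [0,0,0],
    [0,0,0],
    [0,0,0],
    [0,0,0],
    [0,0,0],
    [0,0,0],
    [0,0,0],
    [0,0,0],
    [0,0,0],
    [0,0,0],
    [0,0,0],
    [0,0,0],
    [0,0,0],
    [0,0,0]
  ],
  "gripper": [1,1,1,1,1,1,1,1,1,1,1,1,1,1]
}}

```text
clock: 22.35
tool_pos: [0.5243, 0.3392, 0.2095]
tool_rot: [[-0.791, 0.612, 0.003], [0.612, 0.791, 0.001], [-0.001, 0.002, -1.0]]
ft_force: [0.8, 0.3, -0.3]
width: 0.997
grasp_force: 0.0
```

```bash
python3 d.py d2
```

```text
bezel 524.0753784179688 338.1234130859375 33.233184814453125 mean [522.97523464 338.94753237] 0.06422336721727999
tool [0.5238 0.3389 0.2081] yaw 142.26029565067012 [25.4 25.3  9.5 74.1 -0.  63.2] 22.4
0.024 6732 ((540.2864990234375, 200.226806640625), (173.4008026123047, 138.85983276367188), 84.248046875)
0.048 1928 ((508.5589599609375, 192.55897521972656), (101.05250549316406, 29.797096252441406), 82.34028625488281)
ring [(60, 11), (61, 12), (57, 13), (58, 13), (59, 13), (62, 14), (56, 17), (63, 24), (55, 28), (54, 45), (64, 50), (53, 66), (65, 90), (52, 93)]
mid [(56, 47), (55, 48), (57, 49), (54, 52), (58, 54), (53, 58), (59, 64), (52, 68), (51, 78), (60, 80), (50, 89), (61, 93), (49, 101), (62, 110)]
```

View pics/d2.png

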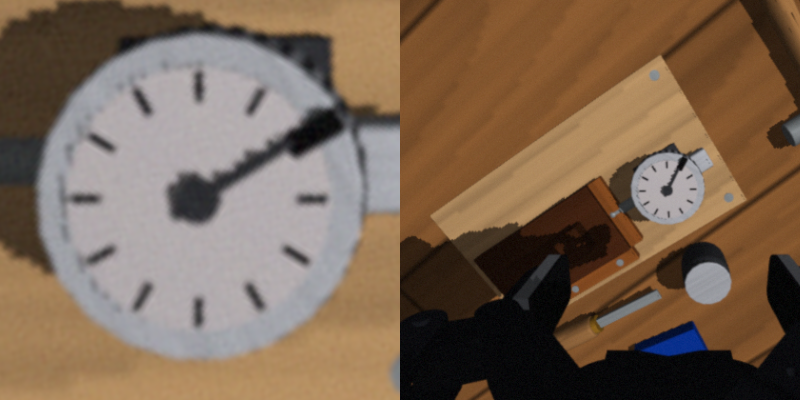

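The left half shows the broad mark at (317,131) directly beyond the pointer's tip, whose hub is at (193,197). The ticks put the bezel at about 60°. I'll run a numeric line fit on the pointer to confirm.

```bash
python3 - <<'E'
from h import *
D=cv2.imread('pics/d2.png')[:,:400]; g=D.mean(2); Y,X=np.mgrid[:400,:400]; r=np.hypot(X-193,Y-197)/5; th=np.degrees(np.arctan2(X-193,197-Y))
for nm,lo,hi in [('needle',7,17),('mark',22.5,31)]:
    k=(g<100)&(r>lo)&(r<hi)&(abs(th-59)<12); vx,vy,x0,y0=cv2.fitLine(np.c_[X[k],Y[k]].astype(np.float32),cv2.DIST_L2,0,.01,.01).ravel()
    print(nm,k.sum(),np.degrees(np.arctan2(abs(vx),abs(vy))),X[k].mean(),Y[k].mean())
E
```

```text
needle 706 56.768013 245.37110481586402 166.76345609065154
mark 1307 47.43473 310.7842387146136 131.89977046671768
```

```bash
python3 - <<'E'
from h import *
for f in ['d1','d2']:
    g=cv2.imread(f'pics/{f}.png')[:,:400].mean(2); m=((g<110)*255).astype(np.uint8); Y,X=np.mgrid[:400,:400]
    m[np.hypot(X-196,Y-198)>130]=0
    o=cv2.morphologyEx(m,cv2.MORPH_OPEN,cv2.getStructuringElement(2,(29,29))); k=(o>0)&(np.hypot(X-196,Y-198)<40); hx,hy=X[k].mean(),Y[k].mean()
    r=np.hypot(X-hx,Y-hy)/5; th=np.degrees(np.arctan2(X-hx,hy-Y))
    out=[]
    for a in (7,9,11,13,15): 
        k=(m>0)&(r>a)&(r<a+2)&(abs(th-59)<14); out.append((round(th[k].mean(),1),int(k.sum())))
    print(f,hx,hy,out)
E
```

```text
d1 197.17605276509386 200.54134956874682 [(np.float64(58.6), 147), (np.float64(59.0), 126), (np.float64(58.1), 150), (np.float64(56.0), 191), (np.float64(57.9), 139)]
d2 194.005081300813 198.51727642276424 [(np.float64(58.8), 157), (np.float64(59.6), 136), (np.float64(58.5), 153), (np.float64(57.2), 187), (np.float64(58.6), 144)]
```

```bash
python3 -c "
from h import *
print(bot.sign_off())"
```

```text
the job is handed in; nothing more can be done
None
```

The job is handed in: the blank is seated ridge up and flush against both fences, and the bezel's zero mark is within about 2° of the pointer on the tip's side (the limit is 5.7°); the hand-in call gave no verdict.

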